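# Start and close the wing knob of a centrifuge rotor

### The arm

A 7-joint arm with a two-finger parallel gripper is mounted at the origin on a cart in front of the work surface, level with it; the furniture and walls round the work are solid. World frame = base frame: x ahead of the robot, y to its left, z up, the work surface at z = 0. Lengths are in m, angles in rad, forces in N, time in s.
With the tool pointing down it reaches from about 0.425 to 0.925 m from the base axis. Payload 6.8 kg.
Tool frame: the origin (TCP) lies midway between the tips of the shut fingers; the grasp point (between the pads) lies 19 mm behind it; z points along the fingers, y is the direction in which the jaws open and shut (so a half turn about z gives the same grasp; the last joint's range is limited). The gripper opens to 85 mm and grips with 20 to 120 N. Pads are 22 mm wide; open, the fingers measure 114 mm over their backs; the gripper's body (76 mm by 85 mm) begins 54 mm behind the grasp point. The pads swing forward as they close: fully open they stand 13 mm farther back than shut.
Start: joints at [1.107, 0.477, 0.022, 1.555, -0.011, 1.109, -0.083], TCP at [0.235, -0.633, 0.231] pointing down, gripper open.
Joint ranges: [-2.96, 2.96], [-0.34, 2.1], [-1.41, 1.46], [0.24, 2.44], [-1.37, 4.51], [0.17, 1.92], [-2.96, 2.96]. Speed limits (rad/s): [2.39, 2.39, 3.14, 3.14, 3.14, 3.14, 3.14].

### API

Orientations are given as a rotation vector (axis times angle).
In Python, from bench import r, imaging gives the robot as it stands.
- The arm moves only by the tool jog_arm, never from a script. Its argument "rows" is a list of rows, each an object with "delta_rot": the turn, a rotation vector about the tool's x, y, z in degrees, a list of three; "xyz": the shift along the tool's x, y, z in cm, a list of three; "fingers": the closure, from 0 (fully open) to 1 (shut). A call has exactly 5 rows; each row is the pose to reach, as a shift and turn from the pose measured when the call began, along the tool's axes at that moment; what a row does not reach only later rows make up. A row lasts 1/12 s, in which the tool goes at most 41.7 mm and 7.16 degrees, less where a joint would pass 70% of its speed; a pose out of reach is approached as far as the arm can. A call with a gripper value outside its range is refused whole. The fingers move at their own pace and stop on an object; "grip_force" is the grip in N (left out, the last holds). Time passes only in rows, so rows that repeat a pose let the fingers close, or fill a call up. It gives the time, the measured TCP pose, the force and the opening at its end, in the units of the state.
- r.get_obs(): the state, without advancing time (a new reading comes with each control period).
- imaging.grab_frame(name): name is "side" or "top"; returns the picture (400x640x3 uint8, blue, green, red); there is no depth.
- imaging.camera_info(name): a dict with "camera_matrix" (3x3 intrinsics, pixels), "xyz" and "attitude" of the camera in the world. Camera axes: x right, y down, z forward; pixel columns grow to the right and rows downward; lengths in m; the calibration is good to about 2 mm. A picture is of the moment at which its call begins. camera_info takes no time and is no camera call.
- r.hand_in(): hands the job in, once; it reports no verdict.
Trained networks look in the newest picture that a camera, given by its name, has taken for a name from the list of things; names that differ only in an ending like _2 or _b are one class to them, and where a whole thing is asked for, a point or a joint stands for the part that bears it (a point fixed in the world has none). Each returns a list of dicts, best first, with "conf" (0 to 1); they miss things now and then, are a little off and sometimes report something else, mostly with a low value. They report only what shows in the picture. A call takes as long as a camera call. They do not tell look-alikes from the thing itself.
- imaging.find_in(camera, query): "position" ([column, row] in pixels, amid what is visible of it).
- imaging.cut_out(camera, query): "region" (400x640 bool, what is visible of it) and "position" ([column, row] in pixels, amid what is visible of it).
- imaging.tip_of(camera, query): "position" ([column, row] in pixels: a listed point, or the origin of a listed thing).
The state is a dict: "clock": time; "joints": joint angles; "qvel": joint speeds; "tau": joint torques, N m; "tcp_pos": TCP position; "orientation": TCP orientation; "contact_force": force on the tool from outside, world axes, zero at the start; "moment": the same for the moment, N m; "grip_width": finger opening in m.
Only numpy, scipy, OpenCV 4.12 (cv2) and the standard library are available. Lean on these libraries where they do the work, as an engineer would, in place of code of your own. Each camera call takes 0.05 s, during which the arm holds its last target.

### The job

The blue wing knob of the blood-sample rotor has only been set on its stud and its thread has not started. Hold it down lightly and turn it backwards (anticlockwise from above) until it clicks down into the thread, then turn it forwards (clockwise), still held down, until it is fully home, and let go of it. Feel for the click and the stop, never force the thread, and do not push the things around it about.

Things in the scene. Friction and masses are not known exactly. Their poses are not given: they have to be found in the camera images.
- knob: Blue wing knob, loose, about 0.1 kg, 50 mm tall: a hollow round skirt 53 mm across and 26 mm high, with a straight wing on top: 44 mm long along the knob's x, 14 mm wide along its y, 26 to 50 mm above the origin, white mark at the +x end. Origin: centre of the skirt's underside; z up. Its origin starts 15 mm above hub, upright on the stud, with 1.5 mm play sideways.
- knob_grip (a point): Point on the knob's axis in the middle of the wing, 40 mm above the knob's origin: grip the wing here from above, fingers closing across its 14 mm width. Axes as the knob's.
- knob_pins (a point): On the knob's axis, 7 mm above its origin: level of three brass pins (4 mm thick, 120 degrees apart) inside the skirt, unseen from outside. At the start they lie on top of the stud's thread. The way to the gap where they drop in is 10 to 80 degrees anticlockwise, different every time and hidden.
- rotor: Fixed aluminium sample rotor on a rubber stand, 156 mm across, 56 mm high at its black lid (coloured tube caps to 62 mm), with a stud upright in the middle. Origin: centre of its underside on the worktop; z up.
- hub (a point): Centre of the rotor's hub face, 62 mm above the rotor's underside, on the stud's axis; rotor's axes. Height of the knob's origin above it: 15 mm unstarted; under 8.5 mm once clicked in and held down; 5 mm when home.
- stud_top (a point): Top of the stud, 25.5 mm above hub. Turned clockwise before the click, the pins meet a stop within 70 degrees. In the gap they have 12 degrees of play, farther anticlockwise is a stop. Clockwise from the gap, held below 8 mm, they slide under the thread: home after 50 to 65 degrees, stop 9 degrees later. The stud's rubber bush yields 0.1 rad per 0.5 N m; over 0.4 N m forces the thread.
- washer_face (a point): Face of the sprung rubber washer (54 mm across, round the stud) when free, 14.5 mm above hub. It lifts the knob with 2 N there and 0.6 N more per mm it is pressed down: 6 N at 8 mm, 8 N at its lower stop 4.5 mm above the hub. So the knob must be held down with about 8 to 12 N to click in and to pass under the thread; let go in the gap, it springs up again.
- sample_cup: Sample cup with red lid, 60 mm across, 64 mm high, bystander. Origin: centre of its underside.
- suture_carton: Small carton 55x110x30 mm, bystander. Origin: centre of its underside.
- amber_vial: Brown vial with blue cap, 32 mm across, 62 mm high, bystander. Origin: centre of its underside.
- pink_vial: White vial with pink cap, 25 mm across, 52 mm high, bystander. Origin: centre of its underside.
Things that resemble listed ones, but are neither listed nor needed, are in the scene too. There is more than one size of the rotor; the one meant has the size given above.

How it is judged:
By the outcome, as a careful person would: the job done as asked, in the order asked, and still so for the second after the job is handed in, with the robot touching nothing.
It also fails if it takes over 64 s, if anything falls off the work surface, if the arm or the gripper's body presses on something with over 40 N, if the wrist force passes 120 N, or if a joint passes its speed limit or range.

## Working session

There is one attempt and no reset: what is moved stays moved. The work goes in short steps, Python scripts to look and compute and a tool call to move; the robot and the scene stay as the last step left them, time stands still between calls to the robot, and variables do not carry over. Pictures are saved under pics/ and viewed, and the job is handed in when it is done.

Besides the shell and the picture viewer there is one more tool, called after "Request:" as name(argument=value, ...), one argument or row to a line, values as JSON. jog_arm: Moves the arm, as the interface text tells. Its arguments: {"type":"object","properties":{"rows":{"type":"array","items":{"type":"object","properties":{"delta_rot":{"type":"array","items":{"type":"number"}},"xyz":{"type":"array","items":{"type":"number"}},"fingers":{"type":"number"}}}},"grip_force":{"type":"number"}},"required":["rows"]}

```bash
mkdir -p pics; ls; cat > h.py <<'E'
from bench import r, imaging
import numpy as np, cv2
from scipy.spatial.transform import Rotation as R
def cam(n):
    i=imaging.camera_info(n); K=np.array(i['camera_matrix']); a=np.array(i['attitude'],float)
    M=a if a.shape==(3,3) else R.from_rotvec(a).as_matrix()
    return K,M,np.array(i['xyz'])
def ray(n,p):
    K,M,c=cam(n); d=M@np.linalg.inv(K)@np.array([p[0],p[1],1.]); return c,d/np.linalg.norm(d)
def atz(n,p,z):
    c,d=ray(n,p); return c+d*(z-c[2])/d[2]
def tri(p1,p2):
    A=[];b=[]
    A=np.zeros((3,3));b=np.zeros(3)
    for n,p in p1,p2:
        c,d=ray(n,p);P=np.eye(3)-np.outer(d,d);A+=P;b+=P@c
    return np.linalg.solve(A,b)
def proj(n,X):
    K,M,c=cam(n);q=K@(M.T@(np.array(X)-c));return q[:2]/q[2]
E
python3 - <<'E'
from h import *
for n in 'side','top':
    print(n,imaging.camera_info(n))
    cv2.imwrite(f'pics/{n}0.png',imaging.grab_frame(n))
    for q in ['knob','rotor']:
        print(q,[(d['conf'],d['position']) for d in imaging.find_in(n,q)])
    for q in ['knob_grip','stud_top','hub','knob']:
        print('tip',q,[(d['conf'],d['position']) for d in imaging.tip_of(n,q)])
print(r.get_obs())
E
```

```text
pics
side {'camera_matrix': array([[458.57038394,   0.        , 326.58674642],
       [  0.        , 458.57038394, 198.38575436],
       [  0.        ,   0.        ,   1.        ]]), 'xyz': array([ 0.53897352, -0.84501771,  0.84921962]), 'attitude': array([-2.29667856, -0.02440504, -0.01285928])}
knob [(0.85, [304.1, 178.0])]
rotor [(0.97, [317.8, 247.9]), (0.84, [304.8, 193.3]), (0.66, [384.4, 166.2])]
tip knob_grip [(0.72, [307.3, 164.3])]
tip stud_top [(0.86, [303.6, 177.1]), (0.8, [387.1, 156.2]), (0.77, [317.6, 233.9])]
tip hub [(0.89, [306.4, 186.4]), (0.89, [316.3, 243.5]), (0.71, [384.1, 161.5]), (0.49, [302.6, 180.0])]
tip knob [(0.81, [301.6, 182.5])]
top {'camera_matrix': array([[483.60929248,   0.        , 323.72793633],
       [  0.        , 483.60929248, 199.9444238 ],
       [  0.        ,   0.        ,   1.        ]]), 'xyz': array([0.39231016, 0.00304048, 1.50055549]), 'attitude': array([-2.17711383,  2.13377067, -0.12426109])}
knob [(0.72, [294.1, 224.1])]
rotor [(0.97, [300.3, 236.6]), (0.61, [254.6, 154.4]), (0.57, [360.2, 219.5])]
tip knob_grip [(0.64, [295.1, 22
[... 356 characters left out ...]
ck': 0.7, 'joints': array([ 1.106879  ,  0.47695485,  0.02237239,  1.55542235, -0.01151704,
        1.10929785, -0.08309132]), 'qvel': array([ 8.31568235e-04,  5.30732480e-04,  7.99955681e-04,  5.55535197e-04,
        7.02310510e-05,  2.44051520e-04, -5.92931085e-04]), 'tau': array([ 4.34250223e-04, -5.96161687e+01,  1.60657234e+00, -2.81495583e+01,
        1.24171356e-02,  1.55799400e-03,  2.43334995e-06]), 'tcp_pos': array([ 0.23516927, -0.6327157 ,  0.23132821]), 'orientation': array([3.09197155e+00, 5.55973498e-01, 8.30137533e-05]), 'contact_force': array([-0.05024656, -0.44786398,  0.93443004]), 'moment': array([-0.02014308,  0.01855487,  0.08283887]), 'grip_width': 0.08537710356253823}
```

View pics/side0.png

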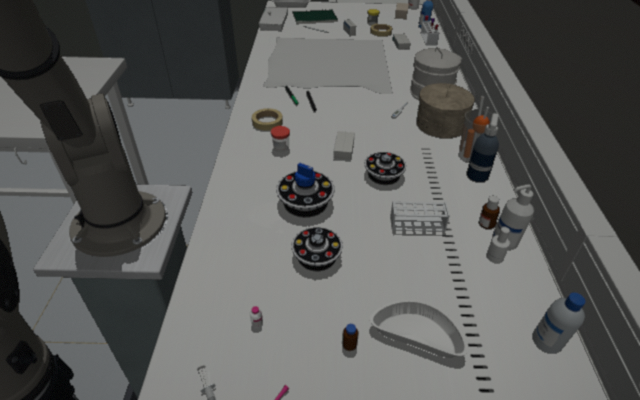

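View pics/top0.png

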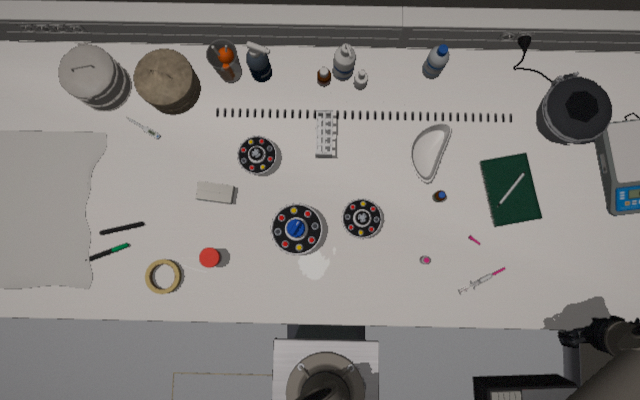

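```bash
python3 - <<'E'
import cv2
a=cv2.imread('pics/side0.png')[130:220,250:370];cv2.imwrite('pics/sc.png',cv2.resize(a,None,fx=6,fy=6,interpolation=2))
a=cv2.imread('pics/top0.png')[180:280,240:360];cv2.imwrite('pics/tc.png',cv2.resize(a,None,fx=6,fy=6,interpolation=2))
E
```

```text
(no output)
```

View pics/sc.png

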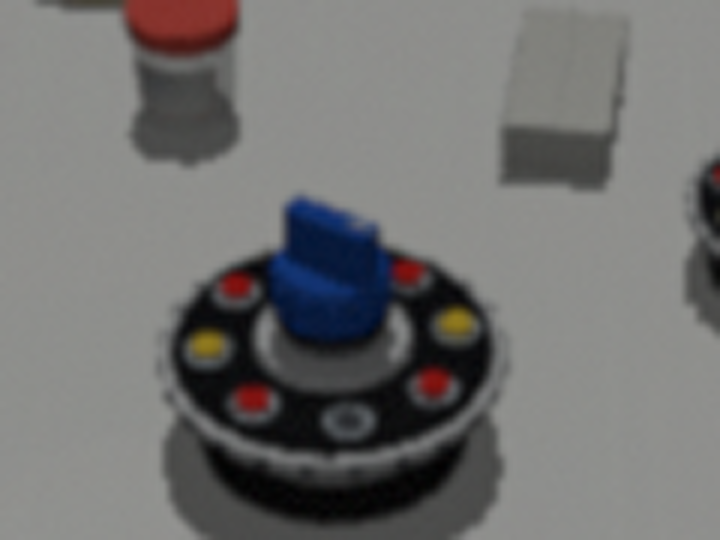

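View pics/tc.png

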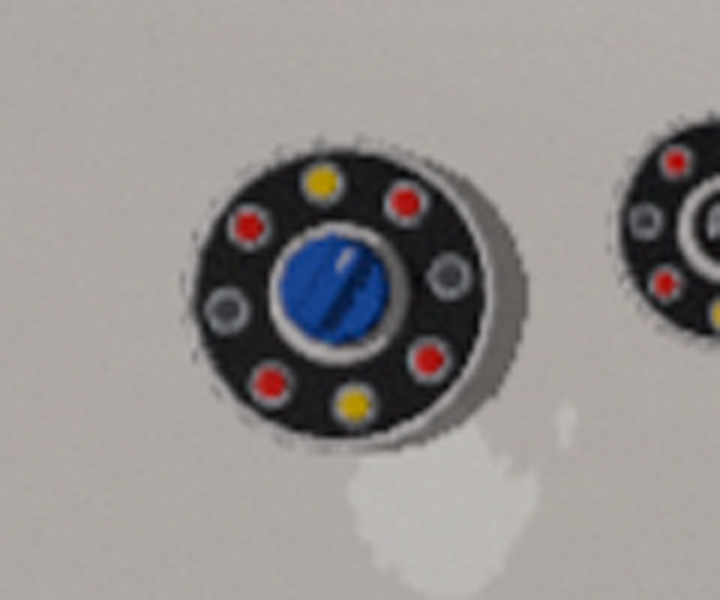

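```bash
python3 - <<'E'
from h import *
a=cv2.imread('pics/top0.png');s=cv2.imread('pics/side0.png')
def blue(im,x0,y0,x1,y1):
    m=np.zeros(im.shape[:2],np.uint8);c=im[y0:y1,x0:x1].astype(int)
    m[y0:y1,x0:x1]=((c[...,0]-c[...,2])>30);return m
mt=blue(a,280,210,312,245);ms=blue(s,285,155,330,195)
ys,xs=np.nonzero(mt);print('top blob',xs.mean(),ys.mean(),xs.min(),xs.max(),ys.min(),ys.max(),len(xs))
ctr,rad=cv2.minEnclosingCircle(np.c_[xs,ys].astype(np.float32));print(ctr,rad, atz('top',ctr,.103))
ys,xs=np.nonzero(ms);print('side',xs.min(),xs.max(),ys.min(),ys.max(),(xs.min()+xs.max())/2)
# rotor body in top
print('grip tri',tri(('side',(307.3,164.3)),('top',(295.1,226.6))))
print('rotor lid',atz('top',(240+342/6,180+295/6),.056))
A=atz('side',(299.5,163),.127);B=atz('side',(313.2,167.7),.127);print(A,B,np.degrees(np.arctan2(*(B-A)[1::-1])))
print('mark top',atz('top',(240+347/6,180+257/6),.127))
M=R.from_rotvec(r.get_obs()['orientation']).as_matrix();print(M)
E
python3 - <<'E'
import cv2
a=cv2.imread('pics/side0.png')[155:195,280:335];cv2.imwrite('pics/sc2.png',cv2.resize(a,None,fx=14,fy=14,interpolation=2))
a=cv2.imread('pics/top0.png')[208:248,275:320];cv2.imwrite('pics/tc2.png',cv2.resize(a,None,fx=14,fy=14,interpolation=2))
E
```

```text
top blob 295.1356589147287 227.9031007751938 286 304 219 237 258
(295.0789489746094, 227.92105102539062) 9.125649452209473 [0.47999927 0.09511644 0.103     ]
side 295 314 163 186 304.5
grip tri [0.48555371 0.09371818 0.13099644]
rotor lid [0.47934147 0.09236901 0.056     ]
[0.46835472 0.10447409 0.127     ] [0.50455291 0.08590434 0.127     ] -27.157916028205648
mark top [0.49312976 0.08609602 0.127     ]
[[ 9.37360588e-01  3.48360624e-01  5.79231286e-05]
 [ 3.48360626e-01 -9.37360589e-01 -2.35068033e-05]
 [ 4.61060133e-05  4.22124883e-05 -9.99999998e-01]]
```

View pics/sc2.png

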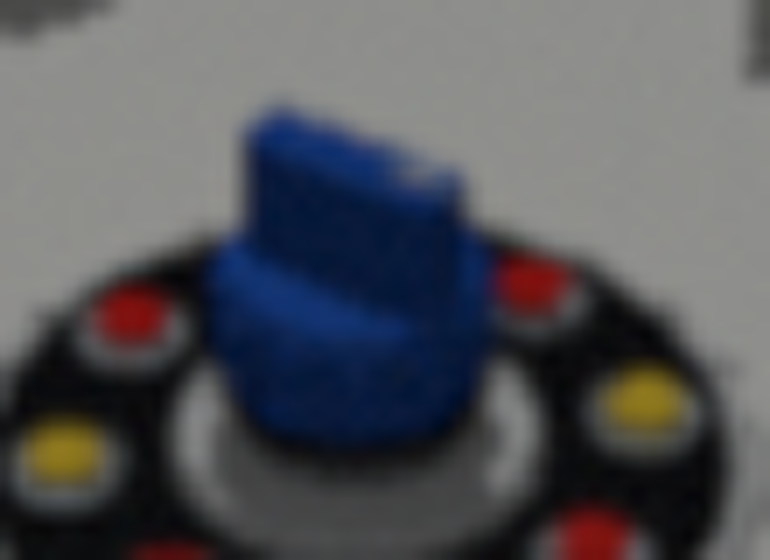

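View pics/tc2.png

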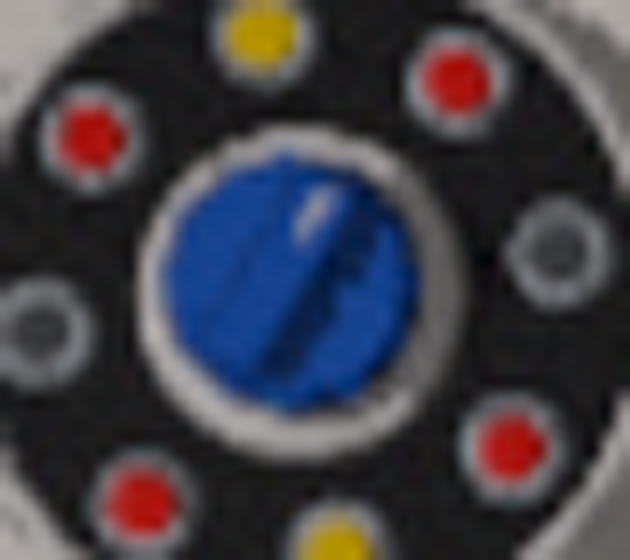

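```bash
cat >> h.py <<'E'
def goal(pos,yaw):
    o=r.get_obs();M=R.from_rotvec(o['orientation']).as_matrix()
    y=np.radians(yaw);c,s=np.cos(y),np.sin(y)
    G=np.array([[c,s,0],[s,-c,0],[0,0,-1.]])
    sh=M.T@(np.array(pos)-o['tcp_pos'])*100
    rv=np.degrees(R.from_matrix(M.T@G).as_rotvec())
    print('clock %.2f'%o['clock'],'pos',o['tcp_pos'].round(4),'yaw %.2f'%np.degrees(np.arctan2(M[1,0],M[0,0])),'F',o['contact_force'].round(2),'Mo',o['moment'].round(3),'w %.4f'%o['grip_width'],'q7 %.2f'%o['joints'][6])
    print('shift cm',sh.round(2),'rot',rv.round(1))
E
python3 - <<'E'
from h import *
from scipy.optimize import minimize
a=cv2.imread('pics/top0.png');s=cv2.imread('pics/side0.png')
ms={}
for n,im,(x0,y0,x1,y1) in (('top',a,(280,210,312,245)),('side',s,(285,150,330,195))):
    m=np.zeros(im.shape[:2],np.uint8);c=im[y0:y1,x0:x1].astype(int);m[y0:y1,x0:x1]=((c[...,0]-c[...,2])>25);ms[n]=cv2.morphologyEx(m,cv2.MORPH_CLOSE,np.ones((3,3)))
C={n:cam(n) for n in ms}
def P(n,X):
    K,M,c=C[n];q=(K@(M.T@(X-c).T)).T;return q[:,:2]/q[:,2:]
t=np.linspace(0,2*np.pi,40)
def rend(n,p):
    x,y,w,dz=p;im=np.zeros((400,640),np.uint8);w=np.radians(w)
    sk=np.vstack([np.c_[x+.0265*np.cos(t),y+.0265*np.sin(t),0*t+z+dz] for z in(.077,.103)])
    l=np.array([(i*.022,j*.007) for i,j in((1,1),(1,-1),(-1,-1),(-1,1))])@np.array([[np.cos(w),np.sin(w)],[-np.sin(w),np.cos(w)]])
    wg=np.vstack([np.c_[l+[x,y],np.full(4,z+dz)] for z in(.103,.127)])
    out=np.zeros((160,240),np.uint8);
    S=6;big=np.zeros((60*S,60*S),np.uint8)
    o={'top':(270,200),'side':(280,140)}[n]
    for X in(sk,wg):
        u=(P(n,X)-o+.5)*S
        cv2.fillConvexPoly(big,cv2.convexHull(u.astype(np.float32)).round().astype(np.int32),1)
    return cv2.resize(big.astype(np.float32),(60,60),interpolation=cv2.INTER_AREA),ms[n][o[1]:o[1]+60,o[0]:o[0]+60]
def cost(p,ns=('top','side')):
    return sum(np.abs(np.subtract(*rend(n,p))).sum() for n in ns)
for ns in(('side',),('top','side')):
  best=min((minimize(cost,[.481,.0945,w,0],args=(ns,),method='Nelder-Mead',options=dict(initial_simplex=np.array([.481,.0945,w,0])+np.vstack([np.zeros(4),np.diag([.004,.004,10,.003])]))) for w in(-45,-35,-25,-15)),key=lambda q:q.fun)
  print(ns,best.x,best.fun)
for w in range(-50,0,5):print(w,cost([best.x[0],best.x[1],w,best.x[3]],('side',)))
goal([.42,-.25,.2],70)
E
```

```text
('side',) [ 4.79769068e-01  1.25895359e-01 -4.86858893e+01 -2.42196648e-02] 34.22222137451172
('top', 'side') [ 4.81233872e-01  9.58891479e-02 -3.79113285e+01 -1.19897226e-03] 65.88888549804688
-50 50.47222
-45 48.944443
-40 48.13889
-35 47.47222
-30 50.138893
-25 52.333332
-20 55.0
-15 57.41667
-10 59.97222
-5 62.72222
clock 0.70 pos [ 0.2352 -0.6327  0.2313] yaw 20.39 F [-0.05 -0.45  0.93] Mo [-0.02   0.019  0.083] w 0.0854 q7 -0.08
shift cm [ 30.66 -29.44   3.13] rot [  0.   -0.  -49.6]
```

Request:
jog_arm(
  rows=[
    {"xyz": [2.9, -2.8, 0], "delta_rot": [0, 0, -7], "fingers": 0},
    {"xyz": [5.8, -5.6, 0], "delta_rot": [0, 0, -14], "fingers": 0},
    {"xyz": [8.7, -8.4, 0], "delta_rot": [0, 0, -21], "fingers": 0},
    {"xyz": [11.6, -11.2, 0], "delta_rot": [0, 0, -28], "fingers": 0},
    {"xyz": [14.5, -14, 0], "delta_rot": [0, 0, -35], "fingers": 0},
  ],
  grip_force=60,
)

```text
clock: 1.12
tcp_pos: [0.3228, -0.4493, 0.2316]
orientation: [2.777, 1.468, -0.0]
contact_force: [0.3, 0.4, -0.5]
grip_width: 0.0855
```

```bash
python3 -c "
from h import *
goal([.43,-.22,.2],90)"
```

```text
clock 1.12 pos [ 0.3228 -0.4493  0.2316] yaw 55.72 F [ 0.32  0.4  -0.54] Mo [ 0.062 -0.11   0.022] w 0.0855 q7 0.18
shift cm [24.99 -4.06  3.14] rot [  0.    0.  -34.3]
```

Request:
jog_arm(
  rows=[
    {"xyz": [4.0, -0.6, 0], "delta_rot": [0, 0, -7], "fingers": 0},
    {"xyz": [8, -1.2, 0], "delta_rot": [0, 0, -14], "fingers": 0},
    {"xyz": [12, -1.8, 0], "delta_rot": [0, 0, -21], "fingers": 0},
    {"xyz": [16, -2.4, 0], "delta_rot": [0, 0, -28], "fingers": 0},
    {"xyz": [20, -3, 0], "delta_rot": [0, 0, -35], "fingers": 0},
  ],
)

```text
clock: 1.53
tcp_pos: [0.4112, -0.2654, 0.2319]
orientation: [2.2, 2.241, -0.001]
contact_force: [1.7, 0.8, -0.1]
grip_width: 0.0852
```

```bash
python3 -c "
from h import *
goal([.481,.095,.2],147)"
```

```text
clock 1.53 pos [ 0.4112 -0.2654  0.2319] yaw 91.05 F [ 1.75  0.81 -0.09] Mo [ 0.016 -0.048 -0.021] w 0.0852 q7 0.38
shift cm [35.91  7.64  3.14] rot [  0.    0.1 -56. ]
```

Request:
jog_arm(
  rows=[
    {"xyz": [4.0, 0.85, 0], "delta_rot": [0, 0, -7], "fingers": 0},
    {"xyz": [8, 1.7, 0], "delta_rot": [0, 0, -14], "fingers": 0},
    {"xyz": [12, 2.55, 0], "delta_rot": [0, 0, -21], "fingers": 0},
    {"xyz": [16, 3.4, 0], "delta_rot": [0, 0, -28], "fingers": 0},
    {"xyz": [20, 4.2, 0], "delta_rot": [0, 0, -35], "fingers": 0},
  ],
)

```text
clock: 1.95
tcp_pos: [0.4496, -0.0629, 0.2321]
orientation: [1.416, 2.802, -0.002]
contact_force: [0.5, -0.2, -0.1]
grip_width: 0.0854
```

```bash
python3 -c "
from h import *
goal([.481,.095,.2],147)"
```

```text
clock 1.95 pos [ 0.4496 -0.0629  0.2321] yaw 126.38 F [ 0.52 -0.17 -0.09] Mo [-0.011 -0.021  0.037] w 0.0854 q7 0.53
shift cm [10.86 11.89  3.18] rot [ -0.    0.2 -20.6]
```

Request:
jog_arm(
  rows=[
    {"xyz": [2.7, 3.0, 0.4], "delta_rot": [0, 0, -5], "fingers": 0.5},
    {"xyz": [5.4, 6, 0.8], "delta_rot": [0, 0, -10], "fingers": 0.5},
    {"xyz": [8.1, 9, 1.6], "delta_rot": [0, 0, -15], "fingers": 0.5},
    {"xyz": [10.86, 11.9, 2.4], "delta_rot": [0, 0.2, -20.6], "fingers": 0.5},
    {"xyz": [10.86, 11.9, 3.2], "delta_rot": [0, 0.2, -20.6], "fingers": 0.5},
  ],
)

```text
clock: 2.37
tcp_pos: [0.482, 0.1041, 0.2008]
orientation: [0.871, 3.018, 0.011]
contact_force: [0.1, 0.4, 1.1]
grip_width: 0.0427
```

```bash
python3 -c "
from h import *
cv2.imwrite('pics/s1.png',cv2.resize(imaging.grab_frame('side')[90:240,200:400],None,fx=4,fy=4,interpolation=2))
cv2.imwrite('pics/t1.png',cv2.resize(imaging.grab_frame('top')[150:300,200:400],None,fx=4,fy=4,interpolation=2))
goal([.481,.095,.13],147)
for n in('side','top'):print(proj(n,[.481,.095,.127]),proj(n,r.get_obs()['tcp_pos']))"
```

```text
clock 2.47 pos [0.4803 0.0966 0.1988] yaw 147.17 F [-0.61 -0.33 -0.04] Mo [-0.008 -0.02  -0.012] w 0.0427 q7 0.44
shift cm [-0.16 -0.09  6.88] rot [-0.  -0.2  0.2]
[304.19167689 165.33454459] [303.51040151 141.85325306]
[294.58840975 227.02950081] [292.24230434 225.51368116]
```

View pics/s1.png

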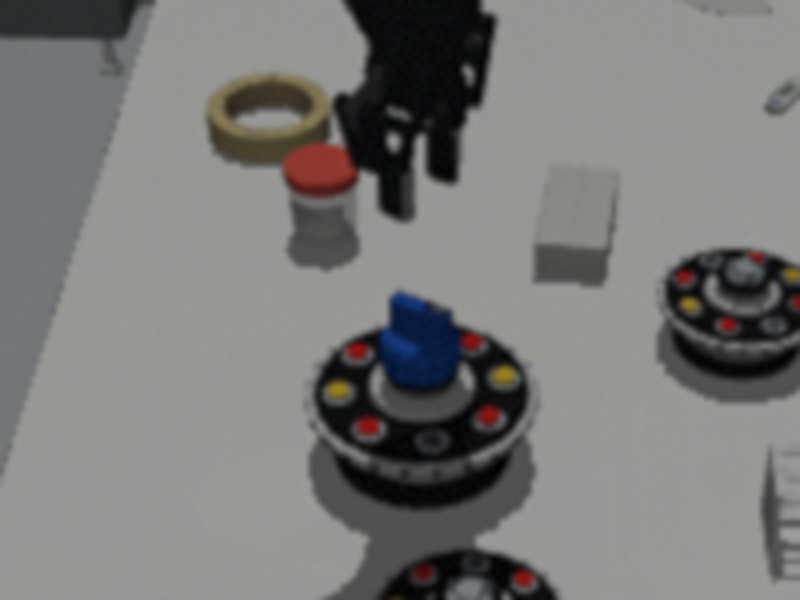

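View pics/t1.png

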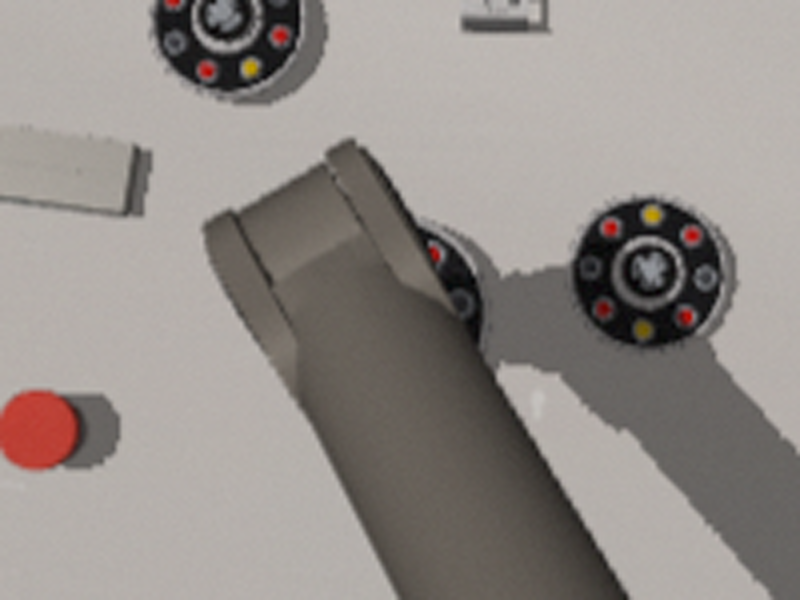

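Request:
jog_arm(
  rows=[
    {"xyz": [-0.1, -0.1, 3], "delta_rot": [0, 0, 0], "fingers": 0.5},
    {"xyz": [-0.15, -0.1, 5.5], "delta_rot": [0, 0, 0], "fingers": 0.5},
    {"xyz": [-0.15, -0.1, 7.5], "delta_rot": [0, -0.2, 0], "fingers": 0.5},
    {"xyz": [-0.15, -0.1, 8.5], "delta_rot": [0, -0.2, 0], "fingers": 0.5},
    {"xyz": [-0.15, -0.1, 8.6], "delta_rot": [0, -0.2, 0], "fingers": 0.5},
  ],
)

```text
clock: 2.88
tcp_pos: [0.4797, 0.0932, 0.1114]
orientation: [-0.891, -3.01, 0.005]
contact_force: [-0.2, 0.5, -0.4]
grip_width: 0.0429
```

```bash
python3 -c "
from h import *
im=imaging.grab_frame('side')
cv2.imwrite('pics/s2.png',cv2.resize(im[130:210,260:350],None,fx=7,fy=7,interpolation=2))
goal([.481,.095,.107],147)"
```

```text
clock 2.93 pos [0.4805 0.0938 0.1125] yaw 147.07 F [0.2  0.25 0.25] Mo [ 0.031  0.022 -0.006] w 0.0426 q7 0.33
shift cm [0.02 0.13 0.55] rot [-0.1 -0.   0.1]
```

View pics/s2.png

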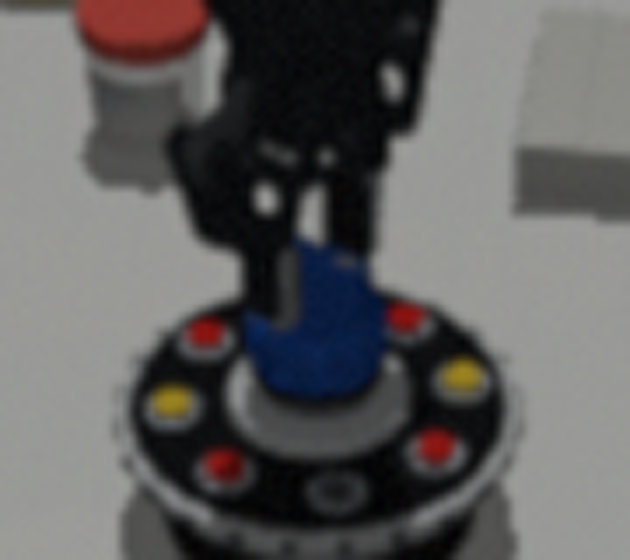

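Request:
jog_arm(
  rows=[
    {"xyz": [0.0, 0.1, 0.5], "delta_rot": [0, 0, 0], "fingers": 0.5},
    {"xyz": [0, 0.1, 0.5], "delta_rot": [0, 0, 0], "fingers": 0.7},
    {"xyz": [0, 0.1, 0.5], "delta_rot": [0, 0, 0], "fingers": 1},
    {"xyz": [0, 0.1, 0.5], "delta_rot": [0, 0, 0], "fingers": 1},
    {"xyz": [0, 0.1, 0.5], "delta_rot": [0, 0, 0], "fingers": 1},
  ],
  grip_force=40,
)

```text
clock: 3.35
tcp_pos: [0.4817, 0.0947, 0.1082]
orientation: [0.891, 3.012, -0.003]
contact_force: [0.5, -1.3, 1.6]
grip_width: 0.0128
```

```bash
python3 -c "
from h import *
im=imaging.grab_frame('side')
cv2.imwrite('pics/s3.png',cv2.resize(im[130:210,260:350],None,fx=7,fy=7,interpolation=2))
goal([.481,.095,.107],147)"
```

```text
clock 3.40 pos [0.4817 0.0947 0.1082] yaw 147.06 F [ 0.63 -1.14  2.25] Mo [-0.151 -0.094 -0.011] w 0.0129 q7 0.32
shift cm [ 0.08 -0.01  0.12] rot [-0.1  0.1  0.1]
```

View pics/s3.png

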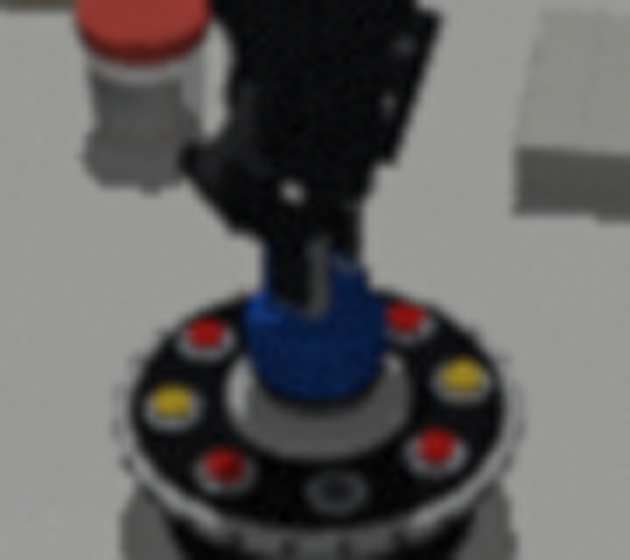

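Request:
jog_arm(
  rows=[
    {"xyz": [0, 0, 0.1], "delta_rot": [0, 0, 0], "fingers": 1},
    {"xyz": [0, 0, 0.2], "delta_rot": [0, 0, 0], "fingers": 1},
    {"xyz": [0, 0, 0.3], "delta_rot": [0, 0, 0], "fingers": 1},
    {"xyz": [0, 0, 0.3], "delta_rot": [0, 0, 0], "fingers": 1},
    {"xyz": [0, 0, 0.3], "delta_rot": [0, 0, 0], "fingers": 1},
  ],
)

```text
clock: 3.82
tcp_pos: [0.4822, 0.0949, 0.1074]
orientation: [0.89, 3.01, -0.004]
contact_force: [-7.7, -3.0, 25.2]
grip_width: 0.0127
```

```bash
python3 -c "
from h import *
goal([.481,.095,.107],147)"
```

```text
clock 3.82 pos [0.4822 0.0949 0.1074] yaw 147.05 F [-7.71 -2.98 25.17] Mo [-0.703  1.741 -0.   ] w 0.0127 q7 0.32
shift cm [ 0.11 -0.06  0.04] rot [-0.1  0.2  0.1]
```

Request:
jog_arm(
  rows=[
    {"xyz": [0, 0, 0.1], "delta_rot": [0, 0, -2], "fingers": 1},
    {"xyz": [0, 0, 0.1], "delta_rot": [0, 0, -4], "fingers": 1},
    {"xyz": [0, 0, 0.1], "delta_rot": [0, 0, -6], "fingers": 1},
    {"xyz": [0, 0, 0.1], "delta_rot": [0, 0, -8], "fingers": 1},
    {"xyz": [0, 0, 0.1], "delta_rot": [0, 0, -8], "fingers": 1},
  ],
)

```text
clock: 4.23
tcp_pos: [0.4832, 0.0952, 0.1078]
orientation: [0.675, 3.064, -0.004]
contact_force: [-1.8, -0.0, 13.0]
grip_width: 0.0133
```

```bash
python3 -c "
from h import *
goal([.481,.095,.107],147)"
```

```text
clock 4.23 pos [0.4832 0.0952 0.1078] yaw 155.14 F [-1.81 -0.04 13.04] Mo [-0.314  0.526 -0.089] w 0.0133 q7 0.44
shift cm [ 0.19 -0.11  0.08] rot [-0.1  0.3  8.1]
```

Request:
jog_arm(
  rows=[
    {"xyz": [0.08, -0.04, 0.1], "delta_rot": [0, 0.2, -2], "fingers": 1},
    {"xyz": [0.08, -0.04, 0.1], "delta_rot": [0, 0.2, -4], "fingers": 1},
    {"xyz": [0.08, -0.04, 0.1], "delta_rot": [0, 0.2, -6], "fingers": 1},
    {"xyz": [0.08, -0.04, 0.1], "delta_rot": [0, 0.2, -8], "fingers": 1},
    {"xyz": [0.08, -0.04, 0.1], "delta_rot": [0, 0.2, -8], "fingers": 1},
  ],
)

```text
clock: 4.65
tcp_pos: [0.4833, 0.0959, 0.108]
orientation: [0.457, 3.105, -0.002]
contact_force: [-0.1, 0.3, 9.0]
grip_width: 0.0126
```

```bash
python3 -c "
from h import *
goal([.482,.095,.107],147)"
```

```text
clock 4.65 pos [0.4833 0.0959 0.108 ] yaw 163.24 F [-0.11  0.3   9.04] Mo [-0.053  0.26  -0.001] w 0.0126 q7 0.56
shift cm [ 0.1  -0.12  0.1 ] rot [-0.   0.2 16.2]
```

Request:
jog_arm(
  rows=[
    {"xyz": [0.05, -0.05, 0.11], "delta_rot": [0, 0.1, -2], "fingers": 1},
    {"xyz": [0.05, -0.05, 0.11], "delta_rot": [0, 0.1, -4], "fingers": 1},
    {"xyz": [0.05, -0.05, 0.11], "delta_rot": [0, 0.1, -6], "fingers": 1},
    {"xyz": [0.05, -0.05, 0.11], "delta_rot": [0, 0.1, -8], "fingers": 1},
    {"xyz": [0.05, -0.05, 0.11], "delta_rot": [0, 0.1, -8], "fingers": 1},
  ],
)

```text
clock: 5.07
tcp_pos: [0.4835, 0.0963, 0.108]
orientation: [0.237, 3.13, -0.0]
contact_force: [-1.6, 0.2, 9.3]
grip_width: 0.0129
```

```bash
python3 -c "
from h import *
goal([.482,.095,.107],147)"
```

```text
clock 5.07 pos [0.4835 0.0963 0.108 ] yaw 171.35 F [-1.63  0.23  9.3 ] Mo [ 0.059  0.357 -0.021] w 0.0129 q7 0.69
shift cm [ 0.13 -0.16  0.1 ] rot [ 0.   0.2 24.4]
```

Request:
jog_arm(
  rows=[
    {"xyz": [0.1, -0.07, 0.11], "delta_rot": [0, 0.1, -2], "fingers": 1},
    {"xyz": [0.1, -0.07, 0.11], "delta_rot": [0, 0.1, -4], "fingers": 1},
    {"xyz": [0.1, -0.07, 0.11], "delta_rot": [0, 0.1, -6], "fingers": 1},
    {"xyz": [0.1, -0.07, 0.11], "delta_rot": [0, 0.1, -8], "fingers": 1},
    {"xyz": [0.1, -0.07, 0.11], "delta_rot": [0, 0.1, -8], "fingers": 1},
  ],
)

```text
clock: 5.48
tcp_pos: [0.4833, 0.0967, 0.108]
orientation: [0.015, 3.139, 0.001]
contact_force: [-1.7, 0.6, 9.0]
grip_width: 0.013
```

```bash
python3 -c "
from h import *
im=imaging.grab_frame('side')
cv2.imwrite('pics/s4.png',cv2.resize(im[130:210,260:350],None,fx=7,fy=7,interpolation=2))
goal([.482,.095,.107],147)"
```

```text
clock 5.53 pos [0.4833 0.0967 0.108 ] yaw 179.39 F [-1.01 -0.05  8.9 ] Mo [0.098 0.359 0.015] w 0.0128 q7 0.81
shift cm [ 0.13 -0.17  0.1 ] rot [ 0.1  0.2 32.4]
```

View pics/s4.png

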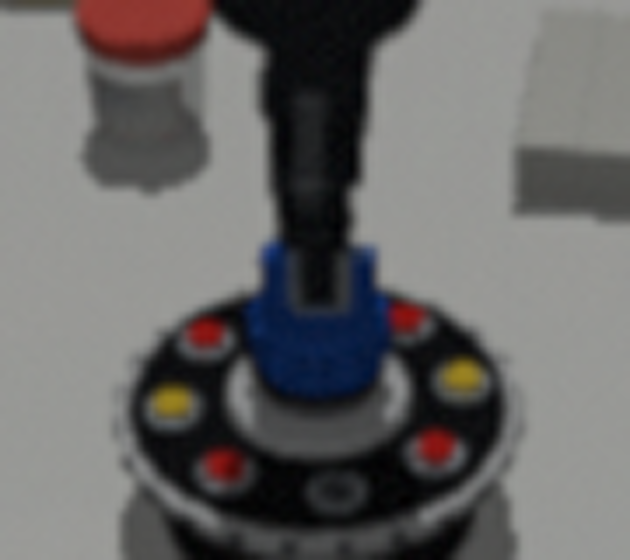

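Request:
jog_arm(
  rows=[
    {"xyz": [0.1, -0.08, 0.11], "delta_rot": [0, 0.1, -2], "fingers": 1},
    {"xyz": [0.1, -0.08, 0.11], "delta_rot": [0, 0.1, -4], "fingers": 1},
    {"xyz": [0.1, -0.08, 0.11], "delta_rot": [0, 0.1, -6], "fingers": 1},
    {"xyz": [0.1, -0.08, 0.11], "delta_rot": [0, 0.1, -8], "fingers": 1},
    {"xyz": [0.1, -0.08, 0.11], "delta_rot": [0, 0.1, -8], "fingers": 1},
  ],
)

```text
clock: 5.95
tcp_pos: [0.4831, 0.0968, 0.108]
orientation: [-0.205, 3.132, 0.002]
contact_force: [-1.6, -0.2, 9.4]
grip_width: 0.013
```

```bash
python3 -c "
from h import *
goal([.482,.095,.107],147)"
```

```text
clock 5.95 pos [0.4831 0.0968 0.108 ] yaw -172.50 F [-1.61 -0.15  9.43] Mo [ 0.054  0.34  -0.06 ] w 0.0130 q7 0.93
shift cm [ 0.13 -0.16  0.1 ] rot [ 0.1  0.2 40.5]
```

Request:
jog_arm(
  rows=[
    {"xyz": [0.1, -0.08, 0.11], "delta_rot": [0, 0.1, -2], "fingers": 1},
    {"xyz": [0.1, -0.08, 0.11], "delta_rot": [0, 0.1, -4], "fingers": 1},
    {"xyz": [0.1, -0.08, 0.11], "delta_rot": [0, 0.1, -6], "fingers": 1},
    {"xyz": [0.1, -0.08, 0.11], "delta_rot": [0, 0.1, -8], "fingers": 1},
    {"xyz": [0.1, -0.08, 0.11], "delta_rot": [0, 0.1, -8], "fingers": 1},
  ],
)

```text
clock: 6.37
tcp_pos: [0.4829, 0.0968, 0.108]
orientation: [-0.426, 3.109, 0.002]
contact_force: [-0.2, 0.8, 9.3]
grip_width: 0.013
```

```bash
python3 -c "
from h import *
goal([.482,.095,.107],147)"
```

```text
clock 6.37 pos [0.4829 0.0968 0.108 ] yaw -164.39 F [-0.18  0.76  9.31] Mo [ 0.067  0.368 -0.031] w 0.0130 q7 1.05
shift cm [ 0.13 -0.15  0.1 ] rot [ 0.1  0.2 48.6]
```

Request:
jog_arm(
  rows=[
    {"xyz": [0.1, -0.08, 0.11], "delta_rot": [0, 0.1, -2], "fingers": 1},
    {"xyz": [0.1, -0.08, 0.11], "delta_rot": [0, 0.1, -4], "fingers": 1},
    {"xyz": [0.1, -0.08, 0.11], "delta_rot": [0, 0.1, -6], "fingers": 1},
    {"xyz": [0.1, -0.08, 0.11], "delta_rot": [0, 0.1, -8], "fingers": 1},
    {"xyz": [0.1, -0.08, 0.11], "delta_rot": [0, 0.1, -8], "fingers": 1},
  ],
)

```text
clock: 6.78
tcp_pos: [0.4829, 0.0967, 0.108]
orientation: [-0.645, 3.071, 0.002]
contact_force: [-2.0, 0.7, 8.9]
grip_width: 0.0135
```

```bash
python3 -c "
from h import *
goal([.482,.095,.107],147)"
```

```text
clock 6.78 pos [0.4829 0.0967 0.108 ] yaw -156.28 F [-2.03  0.65  8.95] Mo [ 0.053  0.377 -0.056] w 0.0135 q7 1.17
shift cm [ 0.15 -0.12  0.1 ] rot [ 0.1  0.2 56.7]
```

Request:
jog_arm(
  rows=[
    {"xyz": [0.1, -0.06, 0.11], "delta_rot": [0, 0.1, -2], "fingers": 1},
    {"xyz": [0.1, -0.06, 0.11], "delta_rot": [0, 0.1, -4], "fingers": 1},
    {"xyz": [0.1, -0.06, 0.11], "delta_rot": [0, 0.1, -6], "fingers": 1},
    {"xyz": [0.1, -0.06, 0.11], "delta_rot": [0, 0.1, -8], "fingers": 1},
    {"xyz": [0.1, -0.06, 0.11], "delta_rot": [0, 0.1, -8], "fingers": 1},
  ],
)

```text
clock: 7.2
tcp_pos: [0.483, 0.0966, 0.108]
orientation: [-0.86, 3.018, 0.001]
contact_force: [-1.7, 0.1, 9.7]
grip_width: 0.0131
```

```bash
python3 -c "
from h import *
goal([.482,.095,.107],147)"
```

```text
clock 7.20 pos [0.483  0.0966 0.108 ] yaw -148.17 F [-1.69  0.07  9.65] Mo [ 0.059  0.268 -0.035] w 0.0131 q7 1.29
shift cm [ 0.17 -0.08  0.1 ] rot [ 0.1  0.2 64.8]
```

Request:
jog_arm(
  rows=[
    {"xyz": [0.1, -0.05, 0.11], "delta_rot": [0, 0.1, -2], "fingers": 1},
    {"xyz": [0.1, -0.05, 0.11], "delta_rot": [0, 0.1, -4], "fingers": 1},
    {"xyz": [0.1, -0.05, 0.11], "delta_rot": [0, 0.1, -6], "fingers": 1},
    {"xyz": [0.1, -0.05, 0.11], "delta_rot": [0, 0.1, -8], "fingers": 1},
    {"xyz": [0.1, -0.05, 0.11], "delta_rot": [0, 0.1, -8], "fingers": 1},
  ],
)

```text
clock: 7.62
tcp_pos: [0.4837, 0.096, 0.1078]
orientation: [-1.071, 2.949, -0.0]
contact_force: [0.9, -0.1, 6.1]
grip_width: 0.0131
```

```bash
python3 -c "
from h import *
goal([.482,.095,.107],147)"
```

```text
clock 7.62 pos [0.4837 0.096  0.1078] yaw -140.08 F [ 0.9  -0.1   6.08] Mo [-0.095 -0.187 -0.032] w 0.0131 q7 1.42
shift cm [0.19 0.03 0.07] rot [ 0.1  0.3 72.9]
```

Request:
jog_arm(
  rows=[
    {"xyz": [0.02, 0, 0.1], "delta_rot": [0, 0.1, 0], "fingers": 1},
    {"xyz": [0.02, 0, 0.12], "delta_rot": [0, 0.1, 0], "fingers": 1},
    {"xyz": [0.02, 0, 0.12], "delta_rot": [0, 0.1, 0], "fingers": 1},
    {"xyz": [0.02, 0, 0.12], "delta_rot": [0, 0.1, 0], "fingers": 1},
    {"xyz": [0.02, 0, 0.12], "delta_rot": [0, 0.1, 0], "fingers": 1},
  ],
)

```text
clock: 8.03
tcp_pos: [0.4839, 0.0961, 0.1075]
orientation: [-1.071, 2.95, -0.002]
contact_force: [-1.8, -2.1, 10.6]
grip_width: 0.0129
```

```bash
python3 -c "
from h import *
goal([.482,.095,.107],147)"
```

```text
clock 8.03 pos [0.4839 0.0961 0.1075] yaw -140.08 F [-1.8  -2.13 10.55] Mo [-0.268  0.517  0.005] w 0.0129 q7 1.41
shift cm [0.22 0.04 0.04] rot [-0.   0.2 72.9]
```

Request:
jog_arm(
  rows=[
    {"xyz": [0.08, 0, 0.1], "delta_rot": [0, 0.2, -1], "fingers": 1},
    {"xyz": [0.08, 0, 0.1], "delta_rot": [0, 0.2, -2], "fingers": 1},
    {"xyz": [0.08, 0, 0.1], "delta_rot": [0, 0.2, -3], "fingers": 1},
    {"xyz": [0.08, 0, 0.1], "delta_rot": [0, 0.2, -4], "fingers": 1},
    {"xyz": [0.08, 0, 0.1], "delta_rot": [0, 0.2, -4], "fingers": 1},
  ],
)

```text
clock: 8.45
tcp_pos: [0.484, 0.0963, 0.1073]
orientation: [-1.175, 2.911, -0.004]
contact_force: [-0.6, -0.1, 7.6]
grip_width: 0.0128
```

```bash
python3 -c "
from h import *
goal([.482,.095,.107],147)"
```

```text
clock 8.45 pos [0.484  0.0963 0.1073] yaw -136.03 F [-0.59 -0.12  7.64] Mo [ 0.105  0.192 -0.019] w 0.0128 q7 1.47
shift cm [0.23 0.04 0.03] rot [-0.1  0.2 77. ]
```

Request:
jog_arm(
  rows=[
    {"xyz": [0.08, 0, 0.12], "delta_rot": [0, 0.2, -1], "fingers": 1},
    {"xyz": [0.08, 0, 0.12], "delta_rot": [0, 0.2, -2], "fingers": 1},
    {"xyz": [0.08, 0, 0.12], "delta_rot": [0, 0.2, -3], "fingers": 1},
    {"xyz": [0.08, 0, 0.12], "delta_rot": [0, 0.2, -4], "fingers": 1},
    {"xyz": [0.08, 0, 0.12], "delta_rot": [0, 0.2, -4], "fingers": 1},
  ],
)

```text
clock: 8.87
tcp_pos: [0.4836, 0.0963, 0.1063]
orientation: [1.279, -2.869, 0.005]
contact_force: [-0.2, 2.2, 2.8]
grip_width: 0.0131
```

```bash
python3 -c "
from h import *
im=imaging.grab_frame('side')
cv2.imwrite('pics/s5.png',cv2.resize(im[130:210,260:350],None,fx=7,fy=7,interpolation=2))
goal([.482,.095,.107],147)"
```

```text
clock 8.92 pos [0.4836 0.0963 0.1063] yaw -132.00 F [-0.16  2.37  2.7 ] Mo [ 0.665 -0.091 -0.015] w 0.0133 q7 1.53
shift cm [ 0.2   0.03 -0.07] rot [-0.2  0.  81. ]
```

View pics/s5.png

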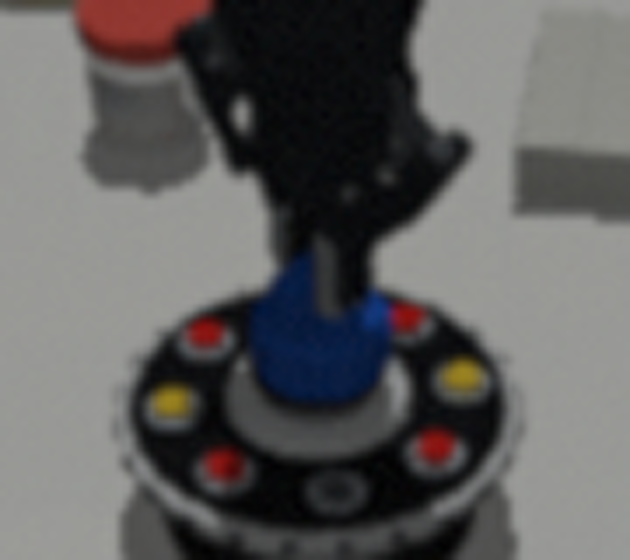

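Request:
jog_arm(
  rows=[
    {"xyz": [0, 0, 0.1], "delta_rot": [0, 0, 0], "fingers": 1},
    {"xyz": [0, 0, 0.2], "delta_rot": [0, 0, 0], "fingers": 1},
    {"xyz": [0, 0, 0.3], "delta_rot": [0, 0, 0], "fingers": 1},
    {"xyz": [0, 0, 0.3], "delta_rot": [0, 0, 0], "fingers": 1},
    {"xyz": [0, 0, 0.3], "delta_rot": [0, 0, 0], "fingers": 1},
  ],
)

```text
clock: 9.33
tcp_pos: [0.4836, 0.0963, 0.1032]
orientation: [1.278, -2.87, 0.005]
contact_force: [0.0, 1.1, 3.3]
grip_width: 0.0132
```

```bash
python3 -c "
from h import *
goal([.482,.095,.107],147)"
```

```text
clock 9.33 pos [0.4836 0.0963 0.1032] yaw -132.00 F [0.   1.08 3.33] Mo [ 0.463 -0.055  0.044] w 0.0132 q7 1.53
shift cm [ 0.21  0.03 -0.38] rot [-0.2  0.  81. ]
```

Request:
jog_arm(
  rows=[
    {"xyz": [0, 0, 0.1], "delta_rot": [0, 0, 0], "fingers": 1},
    {"xyz": [0, 0, 0.2], "delta_rot": [0, 0, 0], "fingers": 1},
    {"xyz": [0, 0, 0.3], "delta_rot": [0, 0, 0], "fingers": 1},
    {"xyz": [0, 0, 0.35], "delta_rot": [0, 0, 0], "fingers": 1},
    {"xyz": [0, 0, 0.35], "delta_rot": [0, 0, 0], "fingers": 1},
  ],
)

```text
clock: 9.75
tcp_pos: [0.4836, 0.0963, 0.0997]
orientation: [1.278, -2.87, 0.005]
contact_force: [0.3, 1.8, 5.7]
grip_width: 0.0129
```

```bash
python3 -c "
from h import *
goal([.482,.095,.107],147)"
```

```text
clock 9.75 pos [0.4836 0.0963 0.0997] yaw -132.00 F [0.28 1.82 5.74] Mo [0.399 0.086 0.01 ] w 0.0129 q7 1.52
shift cm [ 0.21  0.03 -0.73] rot [-0.2  0.  81. ]
```

Request:
jog_arm(
  rows=[
    {"xyz": [0, 0, 0.05], "delta_rot": [0, 0, 0], "fingers": 1},
    {"xyz": [0, 0, 0.1], "delta_rot": [0, 0, 0], "fingers": 1},
    {"xyz": [0, 0, 0.15], "delta_rot": [0, 0, 0], "fingers": 1},
    {"xyz": [0, 0, 0.2], "delta_rot": [0, 0, 0], "fingers": 1},
    {"xyz": [0, 0, 0.2], "delta_rot": [0, 0, 0], "fingers": 1},
  ],
)

```text
clock: 10.17
tcp_pos: [0.4837, 0.0963, 0.098]
orientation: [1.277, -2.87, 0.006]
contact_force: [-1.8, 1.5, 7.5]
grip_width: 0.0132
```

```bash
python3 -c "
from h import *
goal([.482,.095,.107],147)"
```

```text
clock 10.17 pos [0.4837 0.0963 0.098 ] yaw -132.00 F [-1.82  1.5   7.53] Mo [ 0.273  0.253 -0.047] w 0.0132 q7 1.52
shift cm [ 0.21  0.03 -0.9 ] rot [-0.2  0.  81. ]
```

Request:
jog_arm(
  rows=[
    {"xyz": [0, 0, 0.06], "delta_rot": [0, 0, 2], "fingers": 1},
    {"xyz": [0, 0, 0.06], "delta_rot": [0, 0, 4], "fingers": 1},
    {"xyz": [0, 0, 0.06], "delta_rot": [0, 0, 6], "fingers": 1},
    {"xyz": [0, 0, 0.06], "delta_rot": [0, 0, 8], "fingers": 1},
    {"xyz": [0, 0, 0.06], "delta_rot": [0, 0, 8], "fingers": 1},
  ],
)

```text
clock: 10.58
tcp_pos: [0.484, 0.0962, 0.0979]
orientation: [-1.072, 2.953, -0.008]
contact_force: [-1.8, 0.3, 11.3]
grip_width: 0.0132
```

```bash
python3 -c "
from h import *
goal([.482,.095,.107],147)"
```

```text
clock 10.58 pos [0.484  0.0962 0.0979] yaw -140.10 F [-1.84  0.31 11.34] Mo [0.066 0.374 0.048] w 0.0132 q7 1.40
shift cm [ 0.23  0.03 -0.91] rot [-0.3  0.1 72.9]
```

Request:
jog_arm(
  rows=[
    {"xyz": [0.03, 0, 0.08], "delta_rot": [0, 0, 2], "fingers": 1},
    {"xyz": [0.03, 0, 0.08], "delta_rot": [0, 0, 4], "fingers": 1},
    {"xyz": [0.03, 0, 0.08], "delta_rot": [0, 0, 6], "fingers": 1},
    {"xyz": [0.03, 0, 0.08], "delta_rot": [0, 0, 8], "fingers": 1},
    {"xyz": [0.03, 0, 0.08], "delta_rot": [0, 0, 8], "fingers": 1},
  ],
)

```text
clock: 11.0
tcp_pos: [0.4839, 0.0959, 0.0979]
orientation: [-0.861, 3.021, -0.01]
contact_force: [-2.7, 1.0, 13.5]
grip_width: 0.0133
```

```bash
python3 -c "
from h import *
goal([.482,.095,.107],147)"
```

```text
clock 11.00 pos [0.4839 0.0959 0.0979] yaw -148.18 F [-2.66  0.98 13.5 ] Mo [0.007 0.625 0.086] w 0.0133 q7 1.27
shift cm [ 0.21  0.02 -0.91] rot [-0.4  0.1 64.8]
```

Request:
jog_arm(
  rows=[
    {"xyz": [0.06, -0.03, 0.06], "delta_rot": [-0.2, 0.1, 2], "fingers": 1},
    {"xyz": [0.06, -0.03, 0.06], "delta_rot": [-0.2, 0.1, 4], "fingers": 1},
    {"xyz": [0.06, -0.03, 0.06], "delta_rot": [-0.2, 0.1, 6], "fingers": 1},
    {"xyz": [0.06, -0.03, 0.06], "delta_rot": [-0.2, 0.1, 8], "fingers": 1},
    {"xyz": [0.06, -0.03, 0.06], "delta_rot": [-0.2, 0.1, 8], "fingers": 1},
  ],
)

```text
clock: 11.42
tcp_pos: [0.4836, 0.0954, 0.0979]
orientation: [0.646, -3.073, 0.007]
contact_force: [-3.1, 0.8, 12.0]
grip_width: 0.0128
```

```bash
python3 -c "
from h import *
goal([.482,.095,.107],147)"
```

```text
clock 11.42 pos [0.4836 0.0954 0.0979] yaw -156.27 F [-3.06  0.83 12.02] Mo [0.223 0.58  0.095] w 0.0128 q7 1.16
shift cm [ 0.17  0.02 -0.91] rot [-0.3  0.  56.7]
```

Request:
jog_arm(
  rows=[
    {"xyz": [0.05, 0, 0.06], "delta_rot": [-0.1, 0, 2], "fingers": 1},
    {"xyz": [0.05, 0, 0.06], "delta_rot": [-0.1, 0, 4], "fingers": 1},
    {"xyz": [0.05, 0, 0.06], "delta_rot": [-0.1, 0, 6], "fingers": 1},
    {"xyz": [0.05, 0, 0.06], "delta_rot": [-0.1, 0, 8], "fingers": 1},
    {"xyz": [0.05, 0, 0.06], "delta_rot": [-0.1, 0, 8], "fingers": 1},
  ],
)

```text
clock: 11.83
tcp_pos: [0.4835, 0.0952, 0.0979]
orientation: [0.427, -3.112, 0.005]
contact_force: [-1.4, 0.3, 11.3]
grip_width: 0.0127
```

```bash
python3 -c "
from h import *
goal([.482,.095,.107],147)"
```

```text
clock 11.83 pos [0.4835 0.0952 0.0979] yaw -164.36 F [-1.38  0.27 11.3 ] Mo [0.128 0.451 0.026] w 0.0127 q7 1.04
shift cm [ 0.15  0.02 -0.91] rot [-0.2  0.  48.6]
```

Request:
jog_arm(
  rows=[
    {"xyz": [0.05, 0, 0.06], "delta_rot": [-0.1, 0, 2], "fingers": 1},
    {"xyz": [0.05, 0, 0.06], "delta_rot": [-0.1, 0, 4], "fingers": 1},
    {"xyz": [0.05, 0, 0.06], "delta_rot": [-0.1, 0, 6], "fingers": 1},
    {"xyz": [0.05, 0, 0.06], "delta_rot": [-0.1, 0, 8], "fingers": 1},
    {"xyz": [0.05, 0, 0.06], "delta_rot": [-0.1, 0, 8], "fingers": 1},
  ],
)

```text
clock: 12.25
tcp_pos: [0.4834, 0.095, 0.0979]
orientation: [-0.207, 3.135, -0.004]
contact_force: [-1.6, 1.4, 10.9]
grip_width: 0.0131
```

```bash
python3 -c "
from h import *
goal([.482,.095,.107],147)"
```

```text
clock 12.25 pos [0.4834 0.095  0.0979] yaw -172.45 F [-1.64  1.36 10.94] Mo [0.061 0.311 0.039] w 0.0131 q7 0.92
shift cm [ 0.14  0.02 -0.91] rot [-0.1  0.1 40.5]
```

Request:
jog_arm(
  rows=[
    {"xyz": [0.05, 0, 0.06], "delta_rot": [-0.1, 0, 1.5], "fingers": 1},
    {"xyz": [0.05, 0, 0.06], "delta_rot": [-0.1, 0, 3], "fingers": 1},
    {"xyz": [0.05, 0, 0.06], "delta_rot": [-0.1, 0, 4.5], "fingers": 1},
    {"xyz": [0.05, 0, 0.06], "delta_rot": [-0.1, 0, 6], "fingers": 1},
    {"xyz": [0.05, 0, 0.06], "delta_rot": [-0.1, 0, 6], "fingers": 1},
  ],
)

```text
clock: 12.67
tcp_pos: [0.4833, 0.0948, 0.0979]
orientation: [-0.041, 3.14, -0.003]
contact_force: [-0.9, 1.1, 10.1]
grip_width: 0.0125
```

```bash
python3 -c "
from h import *
goal([.482,.095,.107],147)"
```

```text
clock 12.67 pos [0.4833 0.0948 0.0979] yaw -178.52 F [-0.91  1.06 10.07] Mo [0.077 0.378 0.062] w 0.0125 q7 0.83
shift cm [ 0.13  0.02 -0.91] rot [-0.1  0.1 34.5]
```

Request:
jog_arm(
  rows=[
    {"xyz": [0.05, 0, 0.06], "delta_rot": [-0.1, 0, 1], "fingers": 1},
    {"xyz": [0.05, 0, 0.06], "delta_rot": [-0.1, 0, 2], "fingers": 1},
    {"xyz": [0.05, 0, 0.06], "delta_rot": [-0.1, 0, 3], "fingers": 1},
    {"xyz": [0.05, 0, 0.06], "delta_rot": [-0.1, 0, 4], "fingers": 1},
    {"xyz": [0.05, 0, 0.06], "delta_rot": [-0.1, 0, 4], "fingers": 1},
  ],
)

```text
clock: 13.08
tcp_pos: [0.4832, 0.0947, 0.0979]
orientation: [0.07, 3.139, -0.001]
contact_force: [-0.9, 0.9, 10.5]
grip_width: 0.0133
```

```bash
python3 -c "
from h import *
goal([.482,.095,.107],147)"
```

```text
clock 13.08 pos [0.4832 0.0947 0.0979] yaw 177.44 F [-0.91  0.86 10.5 ] Mo [0.089 0.325 0.13 ] w 0.0133 q7 0.77
shift cm [ 0.12  0.02 -0.91] rot [-0.   0.1 30.4]
```

Request:
jog_arm(
  rows=[
    {"xyz": [0.05, 0, 0.06], "delta_rot": [0, 0, 1], "fingers": 1},
    {"xyz": [0.05, 0, 0.06], "delta_rot": [0, 0, 2], "fingers": 1},
    {"xyz": [0.05, 0, 0.06], "delta_rot": [0, 0, 3], "fingers": 1},
    {"xyz": [0.05, 0, 0.06], "delta_rot": [0, 0, 3], "fingers": 1},
    {"xyz": [0.05, 0, 0.06], "delta_rot": [0, 0, 3], "fingers": 1},
  ],
)

```text
clock: 13.5
tcp_pos: [0.4831, 0.0947, 0.0979]
orientation: [0.152, 3.135, -0.002]
contact_force: [-1.4, 0.8, 9.0]
grip_width: 0.0128
```

```bash
python3 -c "
from h import *
goal([.482,.095,.107],147)"
```

```text
clock 13.50 pos [0.4831 0.0947 0.0979] yaw 174.45 F [-1.43  0.81  9.02] Mo [0.141 0.369 0.124] w 0.0128 q7 0.72
shift cm [ 0.11  0.02 -0.91] rot [-0.   0.2 27.4]
```

Request:
jog_arm(
  rows=[
    {"xyz": [0.05, 0, 0.06], "delta_rot": [0, 0, 1], "fingers": 1},
    {"xyz": [0.05, 0, 0.06], "delta_rot": [0, 0, 2], "fingers": 1},
    {"xyz": [0.05, 0, 0.06], "delta_rot": [0, 0, 3], "fingers": 1},
    {"xyz": [0.05, 0, 0.06], "delta_rot": [0, 0, 3], "fingers": 1},
    {"xyz": [0.05, 0, 0.06], "delta_rot": [0, 0, 3], "fingers": 1},
  ],
)

```text
clock: 13.92
tcp_pos: [0.4831, 0.0946, 0.0979]
orientation: [0.234, 3.129, -0.003]
contact_force: [-0.3, 1.1, 10.1]
grip_width: 0.013
```

```bash
python3 -c "
from h import *
goal([.482,.095,.107],147)"
```

```text
clock 13.92 pos [0.4831 0.0946 0.0979] yaw 171.45 F [-0.34  1.07 10.12] Mo [0.077 0.338 0.076] w 0.0130 q7 0.67
shift cm [ 0.11  0.02 -0.91] rot [-0.   0.3 24.4]
```

Request:
jog_arm(
  rows=[
    {"xyz": [0.05, 0, 0.06], "delta_rot": [0, 0, 1], "fingers": 1},
    {"xyz": [0.05, 0, 0.06], "delta_rot": [0, 0, 2], "fingers": 1},
    {"xyz": [0.05, 0, 0.06], "delta_rot": [0, 0, 3], "fingers": 1},
    {"xyz": [0.05, 0, 0.06], "delta_rot": [0, 0, 3], "fingers": 1},
    {"xyz": [0.05, 0, 0.06], "delta_rot": [0, 0, 3], "fingers": 1},
  ],
)

```text
clock: 14.33
tcp_pos: [0.4831, 0.0945, 0.0979]
orientation: [0.316, 3.12, -0.004]
contact_force: [-1.4, 0.3, 10.4]
grip_width: 0.0132
```

```bash
python3 -c "
from h import *
goal([.482,.095,.107],147)"
```

```text
clock 14.33 pos [0.4831 0.0945 0.0979] yaw 168.44 F [-1.43  0.29 10.43] Mo [0.143 0.329 0.109] w 0.0132 q7 0.63
shift cm [ 0.12  0.03 -0.91] rot [-0.   0.3 21.4]
```

Request:
jog_arm(
  rows=[
    {"xyz": [0.05, 0, 0.06], "delta_rot": [0, 0.1, 1], "fingers": 1},
    {"xyz": [0.05, 0, 0.06], "delta_rot": [0, 0.1, 2], "fingers": 1},
    {"xyz": [0.05, 0, 0.06], "delta_rot": [0, 0.1, 3], "fingers": 1},
    {"xyz": [0.05, 0, 0.06], "delta_rot": [0, 0.1, 3], "fingers": 1},
    {"xyz": [0.05, 0, 0.06], "delta_rot": [0, 0.1, 3], "fingers": 1},
  ],
)

```text
clock: 14.75
tcp_pos: [0.4831, 0.0945, 0.0979]
orientation: [0.397, 3.112, -0.004]
contact_force: [-0.7, 1.5, 10.0]
grip_width: 0.0129
```

```bash
python3 -c "
from h import *
goal([.482,.095,.107],147)"
```

```text
clock 14.75 pos [0.4831 0.0945 0.0979] yaw 165.44 F [-0.74  1.47 10.02] Mo [0.189 0.263 0.063] w 0.0129 q7 0.58
shift cm [ 0.12  0.01 -0.91] rot [-0.1  0.3 18.4]
```

Request:
jog_arm(
  rows=[
    {"xyz": [0.05, 0, 0.06], "delta_rot": [0, 0.1, 1], "fingers": 1},
    {"xyz": [0.05, 0, 0.06], "delta_rot": [0, 0.1, 2], "fingers": 1},
    {"xyz": [0.05, 0, 0.06], "delta_rot": [0, 0.1, 3], "fingers": 1},
    {"xyz": [0.05, 0, 0.06], "delta_rot": [0, 0.1, 3], "fingers": 1},
    {"xyz": [0.05, 0, 0.06], "delta_rot": [0, 0.1, 3], "fingers": 1},
  ],
)

```text
clock: 15.17
tcp_pos: [0.483, 0.0946, 0.0979]
orientation: [0.478, 3.101, -0.004]
contact_force: [-1.0, 0.0, 9.3]
grip_width: 0.0131
```

```bash
python3 -c "
from h import *
goal([.482,.095,.107],147)"
```

```text
clock 15.17 pos [0.483  0.0946 0.0979] yaw 162.47 F [-1.01  0.    9.29] Mo [0.14  0.391 0.269] w 0.0131 q7 0.54
shift cm [ 0.11  0.   -0.91] rot [-0.1  0.3 15.5]
```

Request:
jog_arm(
  rows=[
    {"xyz": [0.04, 0, 0.06], "delta_rot": [0, 0.1, 0.4], "fingers": 1},
    {"xyz": [0.04, 0, 0.06], "delta_rot": [0, 0.1, 0.8], "fingers": 1},
    {"xyz": [0.04, 0, 0.06], "delta_rot": [0, 0.1, 0.8], "fingers": 1},
    {"xyz": [0.04, 0, 0.06], "delta_rot": [0, 0.1, 0.8], "fingers": 1},
    {"xyz": [0.04, 0, 0.06], "delta_rot": [0, 0.1, 0.8], "fingers": 1},
  ],
)

```text
clock: 15.58
tcp_pos: [0.483, 0.0947, 0.0979]
orientation: [0.498, 3.099, -0.005]
contact_force: [-1.2, 0.9, 11.1]
grip_width: 0.0132
```

```bash
python3 -c "
from h import *
goal([.482,.095,.107],147)
imaging.grab_frame('side');goal([.482,.095,.107],147)"
```

```text
clock 15.58 pos [0.483  0.0947 0.0979] yaw 161.72 F [-1.16  0.95 11.07] Mo [0.118 0.406 0.358] w 0.0132 q7 0.53
shift cm [ 0.1  -0.   -0.91] rot [-0.1  0.2 14.7]
clock 15.63 pos [0.483  0.0946 0.0979] yaw 161.73 F [-1.28  1.14  9.97] Mo [0.114 0.403 0.28 ] w 0.0131 q7 0.53
shift cm [ 0.1   0.   -0.91] rot [-0.1  0.2 14.7]
```

Request:
jog_arm(
  rows=[
    {"xyz": [0.02, 0, 0], "delta_rot": [0, 0, -1], "fingers": 1},
    {"xyz": [0.02, 0, 0], "delta_rot": [0, 0, -2], "fingers": 1},
    {"xyz": [0.02, 0, 0], "delta_rot": [0, 0, -2], "fingers": 1},
    {"xyz": [0.02, 0, 0], "delta_rot": [0, 0, -2], "fingers": 1},
    {"xyz": [0.02, 0, 0], "delta_rot": [0, 0, -2], "fingers": 1},
  ],
)

```text
clock: 16.05
tcp_pos: [0.483, 0.0947, 0.098]
orientation: [0.444, 3.107, -0.005]
contact_force: [-0.7, 1.1, 5.3]
grip_width: 0.0131
```

```bash
python3 -c "
from h import *
goal([.482,.095,.107],147)"
```

```text
clock 16.05 pos [0.483  0.0947 0.098 ] yaw 163.75 F [-0.69  1.14  5.27] Mo [0.347 0.14  0.059] w 0.0131 q7 0.56
shift cm [ 0.1 -0.  -0.9] rot [-0.1  0.2 16.7]
```

Unloaded and still down. I open the fingers in place, then rise.

Request:
jog_arm(
  rows=[
    {"xyz": [0, 0, 0], "delta_rot": [0, 0, 0], "fingers": 0.7},
    {"xyz": [0, 0, 0], "delta_rot": [0, 0, 0], "fingers": 0.5},
    {"xyz": [0, 0, 0], "delta_rot": [0, 0, 0], "fingers": 0.5},
    {"xyz": [0, 0, 0], "delta_rot": [0, 0, 0], "fingers": 0.5},
    {"xyz": [0, 0, -0.5], "delta_rot": [0, 0, 0], "fingers": 0.5},
  ],
)

```text
clock: 16.47
tcp_pos: [0.4821, 0.0942, 0.1022]
orientation: [0.444, 3.109, -0.007]
contact_force: [-0.1, 0.4, 0.1]
grip_width: 0.0429
```

```bash
python3 -c "
from h import *
im=imaging.grab_frame('side')
cv2.imwrite('pics/s6.png',cv2.resize(im[130:210,260:350],None,fx=7,fy=7,interpolation=2))
goal([.482,.095,.25],163)"
```

```text
clock 16.52 pos [0.4829 0.0946 0.1036] yaw 163.75 F [0.28 0.56 1.25] Mo [ 0.02  -0.065  0.002] w 0.0428 q7 0.57
shift cm [  0.05  -0.03 -14.64] rot [-0.2  0.2  0.8]
```

View pics/s6.png

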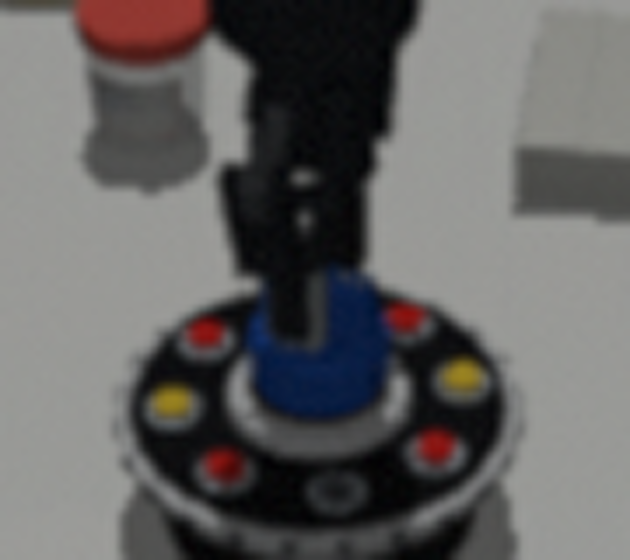

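Knob stays down with the fingers open (skirt's lower edge ~row 415 against 400 before). Rise straight up.

Request:
jog_arm(
  rows=[
    {"xyz": [0, 0, -2], "delta_rot": [0, 0, 0], "fingers": 0.5},
    {"xyz": [0, 0, -5], "delta_rot": [0, 0, 0], "fingers": 0.5},
    {"xyz": [0, 0, -8.5], "delta_rot": [0, 0, 0], "fingers": 0.5},
    {"xyz": [0, 0, -12], "delta_rot": [0, 0, 0], "fingers": 0.3},
    {"xyz": [0, 0, -12], "delta_rot": [0, 0, 0], "fingers": 0.2},
  ],
)

```text
clock: 16.93
tcp_pos: [0.4861, 0.0969, 0.23]
orientation: [0.442, 3.097, -0.001]
contact_force: [1.4, 1.1, 0.4]
grip_width: 0.0658
```

```bash
python3 -c "
from h import *
im=imaging.grab_frame('side')
cv2.imwrite('pics/s7.png',cv2.resize(im[130:210,260:350],None,fx=7,fy=7,interpolation=2))
for z0 in (.077,.067): print(z0,[proj('side',[.4825,.0955,z0+k])for k in(.026,.05)], proj('side',[.4825,.0955-.0265,z0]))
s=cv2.imread('pics/side0.png')
for q in(s,im):
    c=q[150:200,285:330].astype(int);m=(c[...,0]-c[...,2])>25;ys,xs=np.nonzero(m);print(xs.min()+285,xs.max()+285,ys.min()+150,ys.max()+150)
goal([.482,.095,.25],163)"
```

```text
0.077 [array([304.91418328, 172.53438677]), array([304.78284696, 165.22909755])] [304.5587176  186.67488047]
0.067 [array([304.96788197, 175.52125596]), array([304.83799805, 168.29675361])] [304.61449247 189.5900518 ]
294 314 163 186
295 315 167 189
clock 16.98 pos [0.4849 0.096  0.2272] yaw 163.73 F [-0.52 -0.32 -0.24] Mo [-0.047  0.007  0.02 ] w 0.0683 q7 0.73
shift cm [ 0.23 -0.17 -2.28] rot [-0.   0.6  0.7]
```

View pics/s7.png

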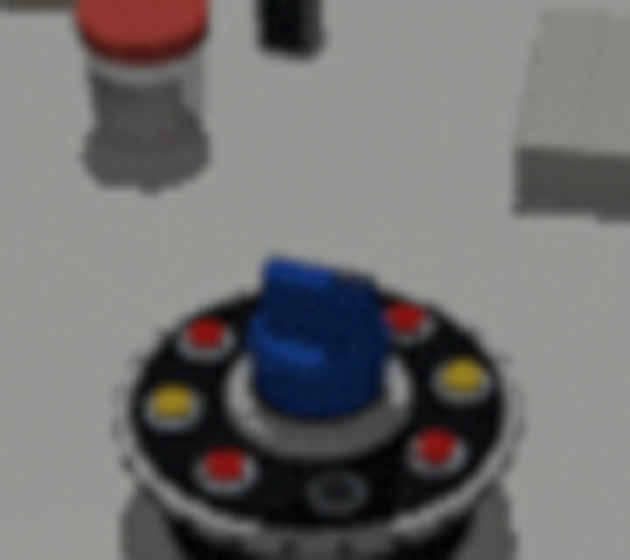

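```bash
python3 -c "
from h import *
print(r.hand_in())"
```

```text
the job is handed in; nothing more can be done
None
```

The knob is screwed home and released, and I handed the job in at about 17 s of the 64 s.

- **Click:** held down with about 9 N, I turned the knob anticlockwise. It dropped into the thread at about 81°, then went down to about 5 mm above the hub.
- **Home:** I turned it clockwise with 9–13 N held down until the turning resistance rose, about 66° later. The highest reading was 0.36 N m and the usual friction was about 0.1 N m, so it stayed under the 0.4 N m limit. I then backed off 2° to relieve the load, opened the fingers and rose clear.
- **Last checks:** after release, the side camera shows the knob staying down. Its edges sit 3–4 pixels lower than at the start, which matches the expected 10 mm drop. The cup, carton and rotor look unmoved in that view, and contact forces are near zero.

**Overshoot:** my first test press reached 25 N before I had learned the arm's stiffness, above the 8–12 N meant for holding the knob down. The knob was then still on top of the thread and was not being turned.

**Not checked:** I took no final top picture, so I did not look at the vials again.

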